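Open the bifold cupboard on the finishing bench

TASK

Open the wider bench cupboard, the one whose door folds in two panels: take its handle and pull, so that both panels fold out and stack together at the hinge side with the door fully open, then let go. Leave the door of the smaller, one-panel cupboard shut.

Things in the scene. Friction and masses are not known exactly. Their poses are not given: they have to be found in the camera images.
- handle: The bifold door's handle: upright steel bar, 12 mm thick, 112 mm tall, its axis 35 mm off the face, on two posts, half-way across the second panel. Origin: on the bar's axis, 24 mm below its top (z 0.192), a good height to pinch from above; the door's top edge is 24 mm higher. x points squarely into the panel, y level along it, z up; turns with the panel.
- pivot (a point): Upright hinge line of the bifold door, at the handle origin's height, on the panels' back face. x to the cupboard's back, y to the hinge side (left seen from the front), z up. Grey fixed cupboard, 260 wide, 130 deep, 220 high. Two plywood panels 120 wide, 12 thick: one on this hinge, the second hinged to it, its far end running on the track along y. The fold comes out to -x.
- fold (a joint): Angle a of the first panel about the pivot: 0 shut, stop at 1.42 rad (fully open); starts ajar. The second panel mirrors it: in the pivot's axes the handle origin is at x = -(0.060 sin a + 0.047 cos a), y = -(0.180 cos a + 0.047 sin a) m, and the handle is turned +a about z (anticlockwise from above). Moves with 1 to 3 N at the handle, stays where left.
- plain_door (a joint): Opening angle of the one-panel plywood door of the smaller bystander cupboard (grey, 200 mm wide, 130 mm deep, 220 mm high, with the same kind of handle), to the left or right of the bifold one: 0 = shut, where it starts.

How it is judged:
On the way:
1. the fingers draw the bifold door by its handle through the middle of its travel (contact force between the fingers and handle above 0.3 N and value of joint fold between 0.5 and 1.2 rad), for 0.1 s.
At the end, for the whole second after the job is handed in: The bifold door stands folded open at a fold angle above 1.2 rad (its stop is at 1.42), at rest and let go, and the one-panel door is still shut (below 0.15 rad) (value of joint fold above 1.2 rad and velocity of joint fold between -0.1 and 0.1 rad/s and value of joint plain_door below 0.15 rad); the robot touches nothing.
It fails at once if the one-panel door of the smaller cupboard is opened (value of joint plain_door above 0.15 rad).
It also fails if it takes over 38 s, if anything falls off the work surface, if the arm or the gripper's body presses on something with over 40 N, if the wrist force passes 120 N, or if a joint passes its speed limit or range.

ROBOT

A 7-joint arm with a two-finger parallel gripper is mounted at the origin on the work surface. World frame = base frame: x ahead of the robot, y to its left, z up, the work surface at z = 0. Lengths are in m, angles in rad, forces in N, time in s.
With the tool pointing down it reaches from about 0.425 to 0.875 m from the base axis. Payload 4.7 kg.
Tool frame: the origin (TCP) lies midway between the tips of the shut fingers; the grasp point (between the pads) lies 19 mm behind it; x points along the fingers, z is the direction in which the jaws open and shut, and the axes are right-handed (so a half turn about x gives the same grasp; the last joint's range is limited). The gripper opens to 87 mm and grips with 3 to 60 N. Pads are 19 mm wide; open, the fingers measure 117 mm over their backs; the gripper's body (75 mm by 190 mm) begins 51 mm behind the grasp point.
Start: joints at [-1.174, 0.321, -0.07, 1.45, 0.023, 1.371, -0.057], TCP at [0.243, 0.603, 0.2] pointing down, gripper open.
Joint ranges: [-2.86, 2.86], [-0.3, 2.09], [-1.38, 1.24], [0.06, 2.45], [-1.56, 4.7], [0.09, 2.05], [-2.69, 2.69]. Speed limits (rad/s): [2.57, 2.57, 3.14, 3.14, 3.14, 3.14, 3.14].

INTERFACE

Orientations are given as a unit quaternion [x, y, z, w].
In Python, from plant import bot gives the robot as it stands. Calls block until the motion is done:
- bot.movep(position, orientation): joint-space move of the TCP to a pose.
- bot.move_l(position, ori=None, velocity=0.15, stop_force=None): straight line of the TCP; ori=None keeps the orientation; velocity is the mean speed in m/s. With stop_force (N) it stops when the force on the tool has changed by that much, and returns True; else False.
- bot.movej(angles): joint-space move.
- bot.set_gripper(opening, squeeze=None): opening from 0.0 (shut) to 1.0 (fully open); squeeze is the grip in N (None keeps the last); returns when the fingers have stopped.
- bot.pause(seconds).
- bot.solve_ik(position, orientation): joint angles nearest the present ones, or None.
- bot.snapshot(name): name is "side" or "top" or "wrist"; returns a dict with "pixels" (384x512x3 uint8, blue, green, red), "vertical_fov" (degrees; the focal length in pixels is half the picture's height over the tangent of half this angle, whatever the lens; pixels are square), "cx", "cy" (the principal point, pixels), "k1" (the pictures are not rectified: a ray, as slopes to the right and down, at radius r is drawn at 1 + k1 r^2 times it, then the intrinsics apply), "position" and "orientation" of the camera in the world. Camera axes: x right, y down, z forward; pixel columns grow to the right and rows downward; lengths in m; the calibration is good to about 2 mm. A picture is of the moment at which its call begins. There is no depth.
A pose or a line that the arm cannot do raises bot.IKError and nothing moves.
- bot.close_job(): hands the job in, once; it reports no verdict.
Readings, each from a call of its own:
- bot.get_clock(): time.
- bot.get_joint_positions(): joint angles.
- bot.get_qvel(): joint speeds.
- bot.get_joint_efforts(): joint torques, N m.
- bot.get_tool_pos(): TCP position.
- bot.get_orientation(): TCP orientation.
- bot.get_contact_force(): force on the tool from outside, world axes, zero at the start.
- bot.get_moment(): the same for the moment, N m.
- bot.get_finger_gap(): opening from 0.0 (shut) to 1.0 (fully open).
Only numpy, scipy, OpenCV 4.12 (cv2) and the standard library are available. Lean on these libraries where they do the work, as an engineer would, in place of code of your own. Each camera call takes 0.05 s, during which the arm holds its last target. There are 200 camera calls.

## Working session

There is one attempt and no reset: what is moved stays moved. The work goes in short steps, each a Python script; the robot and the scene stay as the last script left them, time stands still between calls to the robot, and variables do not carry over. Pictures are saved under pics/ and viewed, about 8 in all and at most 12, crops included, and the job is handed in when it is done.

```bash
mkdir -p pics; ls; cat > h.py <<'E'
import numpy as np, cv2
from scipy.spatial.transform import Rotation as R
from plant import bot
def snap(n,f):
    s=bot.snapshot(n); cv2.imwrite('pics/'+f+'.png',s['pixels']); np.save('pics/'+f+'.npy',s,allow_pickle=True); return s
def load(f): return np.load('pics/'+f+'.npy',allow_pickle=True).item()
def KD(s):
    f=s['pixels'].shape[0]/2/np.tan(np.radians(s['vertical_fov'])/2)
    return np.array([[f,0,s['cx']],[0,f,s['cy']],[0,0,1.]]),np.array([s['k1'],0,0,0,0.])
def ray(s,uv):
    K,D=KD(s); p=cv2.undistortPoints(np.array([[uv]],float),K,D)[0,0]
    return np.array(s['position']),R.from_quat(s['orientation']).apply([p[0],p[1],1])
def onz(s,uv,z):
    o,d=ray(s,uv); return o+d*(z-o[2])/d[2]
def proj(s,P):
    K,D=KD(s); r=R.from_quat(s['orientation']).inv(); P=np.atleast_2d(P)
    return cv2.projectPoints(r.apply(P-np.array(s['position'])),np.zeros(3),np.zeros(3),K,D)[0][:,0]
E
python3 - <<'E'
from h import *
ims=[]
for n in('side','top','wrist'):
    s=snap(n,n+'0'); print(n,s['position'],s['orientation'],s['vertical_fov'],s['cx'],s['cy'],s['k1'])
E
```

```text
pics
side [ 0.29591071 -0.73217065  0.62670546] [ 0.86529867 -0.13719199  0.07615123 -0.47606466] 56.49696863576172 254.66802595055046 187.52572263370203 -0.0838845756992832
top [0.3546002  0.02642205 1.09109193] [ 0.70569448 -0.70204561  0.07864994 -0.0542352 ] 51.070700663937274 257.72733954564234 185.99800342049303 -0.11739479366324332
wrist [0.17272534 0.6312491  0.38371642] [0.82080067 0.55404032 0.07698093 0.11575626] 61.77486494952745 253.67783919474803 193.19812680938594 -0.09028969143825695
```

View pics/top0.png

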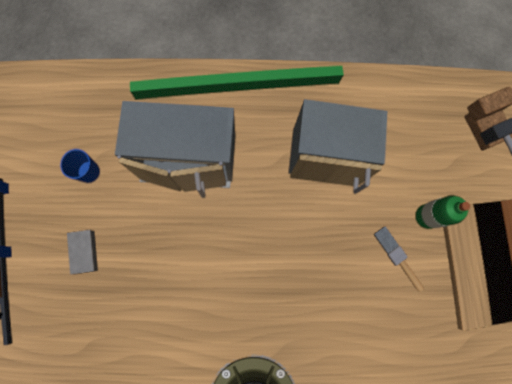

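View pics/side0.png

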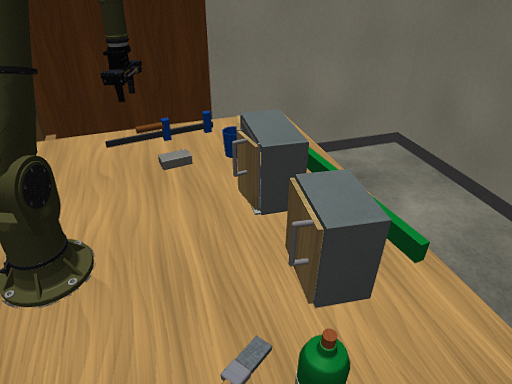

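The top view shows the bifold cupboard on the left, with its roof corners near (124,103), (235,108) and (117,156) and its handle near (198,180). The plain cupboard is on the right, its handle near (365,178). The side view shows the bifold as the farther of the two, with its bar near (236,157).

```bash
python3 - <<'E'
from h import *
a=load('top0')['pixels'][90:215,105:245]; b=load('side0')['pixels'][100:220,220:320]
cv2.imwrite('pics/c0.png',np.hstack([cv2.resize(a,(0,0),fx=3.5,fy=3.5,interpolation=2)[:437],cv2.copyMakeBorder(cv2.resize(b,(300,437),interpolation=2),0,0,0,0,0)]))
E
```

```text
(no output)
```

View pics/c0.png

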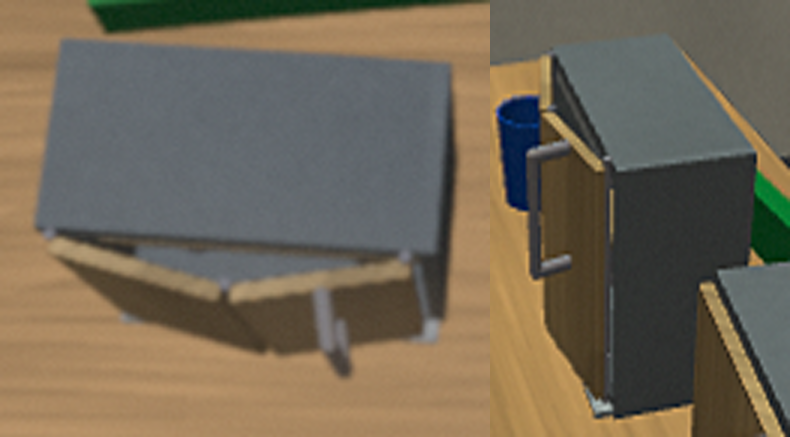

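```bash
cat > m.py <<'E'
from h import *
def hand(piv,psi,a):
    c=np.array([-(0.060*np.sin(a)+0.047*np.cos(a)),-(0.180*np.cos(a)+0.047*np.sin(a))])
    r=np.array([[np.cos(psi),-np.sin(psi)],[np.sin(psi),np.cos(psi)]])
    return piv+r@c
E
python3 - <<'E'
from m import *
s=load('top0'); f=lambda u,v:(105+u/3.5-.5+.14,90+v/3.5-.5+.14)
C=[onz(s,f(*p),.22)[:2] for p in((63,40),(450,64),(437,253),(38,229))]
C=np.array(C); print(C.round(4)); print([np.linalg.norm(C[i]-C[(i+1)%4]).round(4) for i in range(4)])
d=(C[0]-C[1])+(C[3]-C[2]); psi=np.arctan2(d[1],d[0])-np.pi/2; print('psi',psi)
r=np.array([[np.cos(psi),-np.sin(psi)],[np.sin(psi),np.cos(psi)]])
cen=C.mean(0); piv=cen+r@[-.065,.12]; print('piv',piv)
# fold corner top outer/handle checks
print('panel ends front-top (local)',[ (r.T@(onz(s,f(*p),.216)[:2]-piv)).round(4) for p in((52,245),(222,298),(232,298),(405,272))])
for a in(.2,.3,.4,.5):
    h=hand(piv,psi,a); e=lambda z:((proj(s,[*h,z])[0]-[105-.36,90-.36])*3.5).round(0)
    s2=load('side0'); e2=lambda z:((proj(s2,[*h,z])[0]-[220,100])*[3,3.64]+[490,0]).round(0)
    print(a,h.round(4),e(.216),e(.104),'side',e2(.216),e2(.104))
E
```

```text
[[0.7184 0.3101]
 [0.7029 0.0531]
 [0.5748 0.0594]
 [0.5887 0.3164]]
[np.float64(0.2574), np.float64(0.1283), np.float64(0.2574), np.float64(0.1298)]
psi -0.05721252601095106
piv [0.58816379 0.30828053]
panel ends front-top (local) [array([-0.0089, -0.001 ]), array([-0.0365, -0.1146]), array([-0.0361, -0.121 ]), array([-0.012 , -0.2295])]
0.2 [0.5197 0.1262] [330. 338.] [347. 368.] side [535. 148.] [538. 278.]
0.3 [0.515  0.1263] [330. 346.] [347. 374.] side [530. 149.] [533. 279.]
0.4 [0.5111 0.1283] [327. 352.] [344. 380.] side [525. 149.] [529. 278.]
0.5 [0.5079 0.1321] [320. 356.] [339. 384.] side [520. 147.] [524. 276.]
```

Measured roof sides are 257 x 129 mm against 260 x 130, and the door is ajar at a≈0.25. The projected bar matches both views. Next I move above the handle, planning the IK for both yaw choices first.

```bash
cat >> m.py <<'E'
PIV=np.array([.58816,.30828]); PSI=-.0572
def quat(a,flip):
    t=PSI+a+np.pi/2+(np.pi if flip else 0)
    x=np.array([0,0,-1.]); z=np.array([np.cos(t),np.sin(t),0]); return R.from_matrix(np.c_[x,np.cross(z,x),z]).as_quat()
def pose(a,z,flip,ex=0.): # TCP pose; ex: offset out of panel
    return np.array([*hand(PIV,PSI,a),z]),quat(a,flip)
E
python3 - <<'E'
from m import *
for fl in(0,1):
    for a in(.25,.8,1.4):
        q=bot.solve_ik(*pose(a,.173,fl)); print(fl,a,None if q is None else np.round(q,2))
p=bot.get_tool_pos(); print(bot.get_clock(),R.from_quat(bot.get_orientation()).as_matrix().round(2).tolist())
E
```

```text
0 0.25 [-0.59  0.08  0.32  1.79 -0.03  1.27  1.5 ]
0 0.8 [-0.59  0.07  0.26  1.8  -0.02  1.27  1.98]
0 1.4 [-0.56  0.16  0.1   1.7  -0.02  1.28  2.45]
1 0.25 [-0.75  0.08  0.49  1.8  -0.04  1.27 -1.63]
1 0.8 [-0.75  0.07  0.42  1.81 -0.03  1.27 -1.15]
1 1.4 [-0.8   0.16  0.36  1.71 -0.06  1.28 -0.65]
0.15 [[-0.0, -0.93, 0.37], [-0.0, 0.37, 0.93], [-1.0, -0.0, -0.0]]
```

```bash
python3 - <<'E'
from m import *
p=np.array(bot.get_tool_pos()); p[2]=.33; bot.move_l(p,velocity=.25)
bot.movep(*pose(.25,.33,1))
print(bot.get_clock(),bot.get_tool_pos(),np.round(bot.get_joint_positions(),2))
s=snap('wrist','w1'); t=snap('top','t1'); h=hand(PIV,PSI,.25)
im=s['pixels'].copy()
for z in(.216,.104):
    u=proj(s,[*h,z])[0]; print(u); cv2.drawMarker(im,tuple(int(round(x)) for x in u),(0,0,255),0,10)
cv2.imwrite('pics/w1m.png',im)
E
```

```text
2.8083 [0.51696598 0.12729934 0.32972686] [-0.73  0.03  0.46  1.54 -0.01  1.58 -1.65]
[255.44834799 182.98472884]
[255.00539737 161.75759748]
```

View pics/w1m.png

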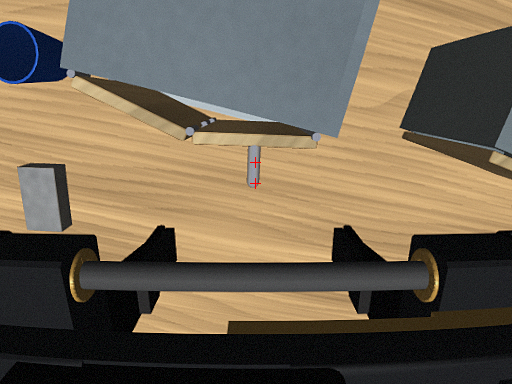

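The markers sit on the bar in the wrist view: its top end is at (254,184) against a predicted (255,183), centred between the fingers at (165,240) and (345,240). I'll descend, grip and pull.

```bash
python3 - <<'E'
from m import *
P,q=pose(.25,.173,1)
hit=bot.move_l(P,q,velocity=.12,stop_force=8); print('hit',hit,bot.get_tool_pos())
if not hit:
    bot.set_gripper(0.0,squeeze=15); print('gap mm',bot.get_finger_gap()*87,bot.get_clock(),np.round(bot.get_contact_force(),1))
    for a in np.arange(.35,.66,.1):
        st=bot.move_l(*pose(a,.173,1),velocity=.06,stop_force=25); f=bot.get_contact_force()
        print(round(a,2),st,np.round(f,1),round(bot.get_finger_gap()*87,1),round(bot.get_clock(),2))
        if st: break
t=snap('top','t2'); snap('wrist','w2')
E
python3 - <<'E'
import cv2,numpy as np
a=cv2.imread('pics/t2.png')[90:215,105:245]; b=cv2.imread('pics/w2.png')
cv2.imwrite('pics/c2.png',np.hstack([cv2.resize(a,(400,357)),cv2.resize(b,(400,357))]))
E
```

```text
hit False [0.51782667 0.12616446 0.17381733]
gap mm 11.527356925990059 5.5667 [ 0.1  4.6 -1. ]
0.35 False [-0.8  5.3 -0.3] 11.3 5.82
0.45 False [-0.6  2.9 -1.3] 11.5 6.07
0.55 False [-2.1 -0.7  1.7] 11.4 6.32
0.65 False [-5.6 -0.8  3.5] 11.7 6.58
```

View pics/c2.png

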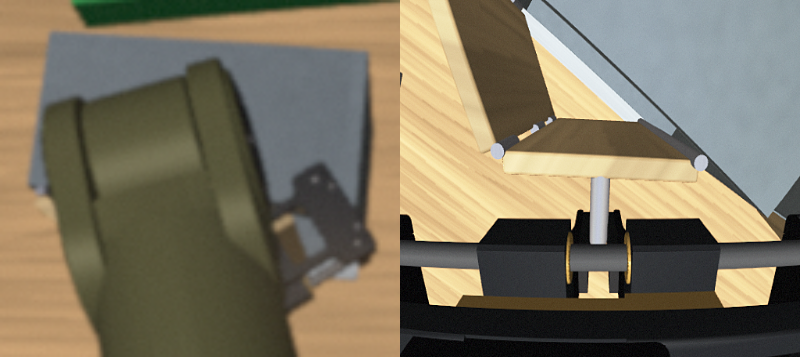

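The wrist view shows the bar between the pads at about (600,255) and the panels folding out. Forces are small, so I continue.

```bash
python3 - <<'E'
from m import *
for a in(.75,.85,.95,1.05,1.15,1.25,1.32,1.38):
    st=bot.move_l(*pose(a,.173,1),velocity=.06,stop_force=25); f=bot.get_contact_force()
    print(round(a,2),st,np.round(f,1),round(bot.get_finger_gap()*87,1),round(bot.get_clock(),2))
    if st: break
snap('wrist','w3'); s=snap('side','s3')
E
python3 - <<'E'
import cv2,numpy as np
a=cv2.imread('pics/s3.png'); b=cv2.imread('pics/w3.png')
cv2.imwrite('pics/c3.png',np.hstack([cv2.resize(a,(400,300)),cv2.resize(b,(400,300))]))
E
```

```text
0.75 False [-6.1  0.   3.9] 11.7 6.96
0.85 False [-7.1  0.7  4.1] 11.1 7.27
0.95 False [-7.8  0.8  4.1] 11.6 7.6
1.05 False [-7.2  0.1  3.3] 11.2 7.96
1.15 False [-6.4  1.6  3.4] 11.5 8.34
1.25 False [-6.6  2.4  3.1] 11.6 8.74
1.32 False [-6.8  1.1  4.1] 11.5 9.08
1.38 False [-6.8  2.2  3.4] 11.5 9.4
```

View pics/c3.png

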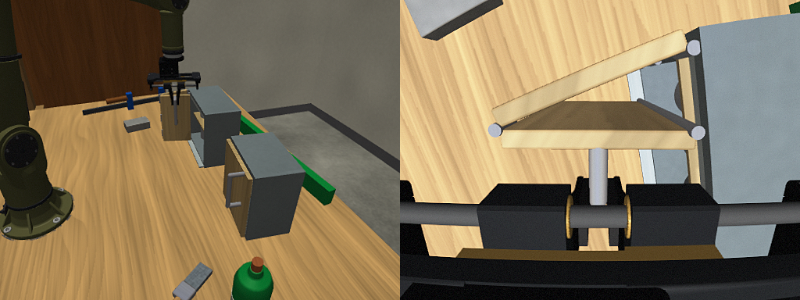

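The panels are stacked, with about 0.35 rad between them, so a≈1.4. I'll release with a partial opening to stay clear of the cupboard and retreat straight up.

```bash
python3 - <<'E'
from m import *
bot.set_gripper(.35); p=np.array(bot.get_tool_pos()); p[2]=.36
print('f',np.round(bot.get_contact_force(),1)); print(bot.move_l(p,velocity=.15,stop_force=15))
bot.move_l([.42,.42,.36],velocity=.25)
print(bot.get_clock(),bot.get_tool_pos(),np.round(bot.get_contact_force(),1))
snap('top','t4'); snap('side','s4')
E
python3 - <<'E'
import cv2,numpy as np
a=cv2.imread('pics/t4.png')[70:240,80:400]; b=cv2.imread('pics/s4.png')[80:330,180:420]
cv2.imwrite('pics/c4.png',np.hstack([cv2.resize(a,(500,266)),cv2.resize(b,(256,266))]))
E
```

```text
f [ 0.6 -0.  -0.3]
False
12.5583 [0.42136807 0.41819736 0.36001683] [-0.1 -0.7 -0.7]
```

View pics/c4.png

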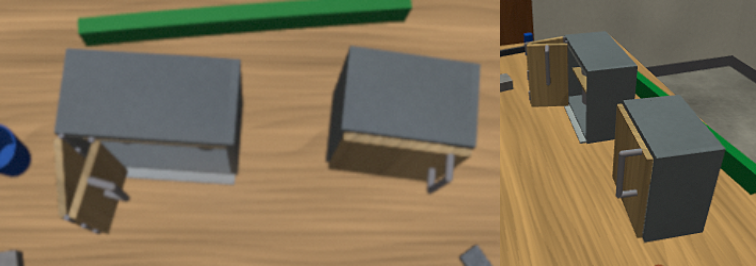

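The panels are folded at the hinge side: panel 2's top edge runs from about (97,140) to (68,213) in the crop. The plain door is shut. A quick angle check, then I hand in.

```bash
python3 - <<'E'
from m import *
s=load('t4'); w=[onz(s,(80+u/1.5625,70+v/1.5647),.216)[:2] for u,v in((97,140),(68,213),(60,140),(63,215))]
c,n=np.cos(PSI),np.sin(PSI); r=np.array([[c,-n],[n,c]])
for i in(0,2):
    d=r.T@(w[i+1]-w[i]); print(d.round(4),np.linalg.norm(d).round(4),'angle',np.arctan2(abs(d[0]),abs(d[1])).round(3))
bot.close_job()
E
```

```text
[-0.1079  0.0293] 0.1118 angle 1.306
[-0.1078 -0.0178] 0.1093 angle 1.407
the job is handed in; nothing more can be done
```

The bifold door is folded open and let go, and I handed the job in at about 12.6 s of the 38 s allowed; no verdict was reported.

I found the cupboard from the top and side views, pinched the bar from above with 15 N, and followed the fold arc from a ≈ 0.25 to 1.38 rad. The force on the tool stayed under 10 N at every step. I then opened the fingers partway and backed straight up, clear of the door.

- **Fold angle:** the final top view gives about 1.31 rad from the second panel and 1.41 rad from the first. They disagree by 0.1 rad because I read the panel ends by eye, and the panel lengths came out 8 to 11 mm short of 120 mm. Both are above 1.2.
- **Plain door:** it looks shut in both final views; I did not measure its angle.
- **Robot clear:** the force on the tool was about 1 N after I backed away, so nothing was in contact.

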